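# Make up two kitchen kits beside the grinding stone

## Task

Make up two kits: the yellow spatula and the red-lidded jar go into the blue tray, the wooden stirrer and the green-lidded jar into the white tray. In each tray lay the tool flat inside the long painted bar, along it and centred (either way round), and stand the jar upright, centred on the painted ring. Leave the black-lidded jar, the pot and the glass tumbler where they stand.

Things in the scene. Friction and masses are not known exactly. Their poses are not given: they have to be found in the camera images.
- spatula_mid (a point): Yellow silicone spatula lying flat, 190 mm long. Point: middle of its length, on its centre line, 7 mm above its underside. x along its length (towards the blade), z up. There the handle is a bar 16 mm wide and 14 mm thick (it runs from x = -95 to +40 mm); the blade (x = 37 to 95 mm) is 40 mm wide, 10 mm thick. 70 g, balances at about this point.
- stirrer_mid (a point): Wooden stirrer lying flat, 190 mm long, brown wood. Point: middle of its length, on its centre line, 7 mm above its underside. x along its length (towards the round paddle), z up. There the handle is a bar 16 mm wide and 14 mm thick (x = -95 to +55 mm); the paddle is a disc 46 mm across, 10 mm thick, centred at x = 72 mm. 60 g, balances within 10 mm of this point.
- red_jar_mid (a point): Small round closed steel spice jar with a red lid, standing: 46 mm across, 70 mm tall, 150 g. Point: its centre, 35 mm above its underside; z up its axis.
- green_jar_mid (a point): The same jar with a green lid: 46 mm across, 70 mm tall, 150 g. Point: its centre, 35 mm above its underside; z up its axis.
- black_jar_mid (a point): The same jar with a black lid, 46 mm across, 70 mm tall, 150 g: belongs to no kit. Point: its centre, 35 mm above its underside; z up its axis.
- blue_tray: Shallow blue tray, fixed in place, 260 mm (its x) by 190 mm (its y), floor 4 mm thick, walls 4 mm thick and 12 mm high in all. Origin: centre of its underside; z up. On its floor are painted in white a long bar outline (214 by 42 mm, along x, centred at x = 0, y = +45 mm) for the tool and a ring (62 mm outside, centred at x = 0, y = -40 mm) for the jar.
- white_tray: Shallow white tray, fixed in place, of the same make, sizes and axes as the blue one, its marks painted in black: long bar outline (214 by 42 mm, along x, centred at x = 0, y = +45 mm) for the tool and ring (62 mm outside, centred at x = 0, y = -40 mm) for the jar.
- stone_rim (a point): Bystander: wide grey grinding stone with a dark pestle standing in it, fixed, 330 mm across, 120 mm high (190 mm with the pestle). Point: on its side nearest the robot, at the bottom; x points from here to its axis, 165 mm away.
- pot: Bystander: open steel cooking pot, loose, 150 mm across, 100 mm high, with two small side handles (218 mm over them). Origin: centre of its underside.
- tumbler: Bystander: glass tumbler, loose, 72 mm across, 105 mm high. Origin: centre of its underside.
Not all that is in view belongs to the job. Of the things that look like the part that bears spatula_mid, take the one that is farthest from the robot's base at the start. Leave any purple look-alike of the part that bears red_jar_mid alone.

How it is judged:
By the outcome, as a careful person would: the job done as asked, in the order asked, and still so for the second after the job is handed in, with the robot touching nothing.
It also fails if it takes over 102 s, if anything falls off the work surface, if the arm or the gripper's body presses on something with over 40 N, if the wrist force passes 120 N, or if a joint passes its speed limit or range.

## Robot

A 6-joint arm with a two-finger parallel gripper is mounted at the origin on the work surface. World frame = base frame: x ahead of the robot, y to its left, z up, the work surface at z = 0. Lengths are in m, angles in rad, forces in N, time in s.
With the tool pointing down it reaches from about 0.275 to 0.875 m from the base axis. Payload 12.5 kg.
Tool frame: the origin (TCP) lies where the fingers leave the gripper's body, on its centre line; the fingertips stand 73 mm ahead of it and the grasp point (between the pads) lies 54 mm ahead of it (manip.tips_ahead is the distance from the TCP to the fingertips, in m); z points along the fingers, y is the line along which they close (so a half turn about z gives the same grasp; the last joint's range is limited). The gripper opens to 85 mm and grips with 20 to 120 N. Pads are 22 mm wide; open, the fingers measure 114 mm over their backs; the gripper's body (76 mm by 85 mm) begins 54 mm behind the grasp point. The pads swing forward as they close: fully open they stand 13 mm farther back than shut.
Start: joints at [-1.37, 0.351, 1.652, -0, 1.139, -0.085], TCP at [0.155, -0.528, 0.304] pointing down, gripper open.
Joint ranges: [-2.75, 2.75], [-0.79, 2.1], [0.01, 2.65], [-1.57, 4.71], [0.07, 3.14], [-2.87, 2.87]. Speed limits (rad/s): [2.22, 2.22, 2.79, 3.14, 3.14, 3.14].

## Interface

Orientations are given as a unit quaternion [x, y, z, w].
In Python, from workcell import manip gives the robot as it stands. The module is installed in compiled form; this text tells all that it offers.
- The arm moves only by the shell command python3 -m jog 'ROWS' [FORCE]. ROWS is JSON, a list of rows, each a list of 7 numbers: the shift along the world's x, y, z in units of 0.5 m (1.0 is 0.5 m), then the turn, a rotation vector about the world's x, y, z in units of pi rad (1.0 is pi rad), then the closure, from 0 (fully open) to 1 (shut). In form: [[dx, dy, dz, rx, ry, rz, claw], ...]. A call has 1 to 12 rows; each row shifts and turns the commanded pose from where the row before left it; what a row does not reach is not made up. A row lasts 1/12 s, in which the tool goes at most 41.7 mm and 7.16 degrees, less where a joint would pass 70% of its speed; a pose out of reach is approached as far as the arm can. A call with a number of a shift or a turn outside -1 to 1 is refused whole. A call with a gripper value outside its range is refused whole. The fingers move at their own pace and stop on an object; FORCE is the grip in N (left out, the last holds). Time passes only in rows, so rows that do not move let the fingers close. It gives the time, the measured TCP pose, the force, the opening and the grip force at its end, in the units of the state.
- manip.sense(): the state, without advancing time (a new reading comes with each control period).
- manip.capture(name): name is "scene" or "top" or "wrist"; returns (picture, depth): 480x640x3 uint8, red, green, blue; 480x640 float32, m along the optical axis (not along the pixel's ray), 0 where there is no reading.
- manip.get_calibration(name): a dict with "vfov" (degrees; the focal length in pixels is half the picture's height over the tangent of half this angle, whatever the lens; pixels are square), "cx", "cy" (the principal point, pixels), "k1" (the pictures are not rectified: a ray, as slopes to the right and down, at radius r is drawn at 1 + k1 r^2 times it, then the intrinsics apply), "R" (3x3) and "t" (3): a world point X has camera coordinates R X + t; the wrist camera has in their place "tool_from_camera" (4x4, takes a point from camera to tool coordinates, whose origin is the TCP and whose axes are the flange's). Camera axes: x right, y down, z forward; pixel columns grow to the right and rows downward; lengths in m; the calibration is good to about 2 mm. A picture is of the moment at which its call begins: read the wrist's pose just before it. get_calibration takes no time and is no camera call.
- manip.finish_job(): hands the job in; it is judged then, once.
The state is a dict: "clock": time; "joints": joint angles; "dq": joint speeds; "joint_efforts": joint torques, N m; "ee_pos": TCP position; "tool_rot": TCP orientation; "force": force on the tool from outside, world axes, zero at the start; "torque": the same for the moment, N m; "width": opening from 0.0 (shut) to 1.0 (fully open); "gripper_force": force on a finger pad.
Only numpy, scipy, OpenCV 4.12 (cv2) and the standard library are available. Lean on these libraries where they do the work, as an engineer would, in place of code of your own. Each camera call takes 0.05 s, during which the arm holds its last target. There are 200 camera calls.

## Working session

There is one attempt and no reset: what is moved stays moved. The work goes in short steps, Python scripts to look and compute and a shell command to move; the robot and the scene stay as the last step left them, time stands still between calls to the robot, and variables do not carry over. Pictures are saved under pics/ and viewed, at most 14 in all, crops included, and the job is handed in when it is done.

```bash
mkdir -p pics; cat > h.py <<'E'
import numpy as np, cv2
from workcell import manip
from scipy.spatial.transform import Rotation as Rn
def cal(n):
    c=manip.get_calibration(n); f=240/np.tan(np.radians(c["vfov"])/2)
    if n=="wrist":
        s=manip.sense(); T=np.eye(4); T[:3,:3]=Rn.from_quat(s["tool_rot"]).as_matrix(); T[:3,3]=s["ee_pos"]
        W=T@np.array(c["tool_from_camera"])
    else:
        W=np.eye(4); R=np.array(c["R"]); W[:3,:3]=R.T; W[:3,3]=-R.T@np.array(c["t"])
    return f,c["cx"],c["cy"],c["k1"],W
def rays(C,uv):
    f,cx,cy,k1,W=C; uv=np.atleast_2d(np.array(uv,float)); d=(uv-[cx,cy])/f; s=d.copy()
    for _ in range(10): s=d/(1+k1*(s**2).sum(1,keepdims=True))
    return np.c_[s,np.ones(len(s))]
def atdepth(C,uv,z): W=C[4]; return (rays(C,uv)*np.reshape(z,(-1,1)))@W[:3,:3].T+W[:3,3]
def atheight(C,uv,h):
    W=C[4]; d=rays(C,uv)@W[:3,:3].T; return W[:3,3]+d*((h-W[2,3])/d[:,2])[:,None]
def proj(C,P):
    f,cx,cy,k1,W=C; p=(np.atleast_2d(P)-W[:3,3])@W[:3,:3]; s=p[:,:2]/p[:,2:]
    return s*(1+k1*(s**2).sum(1,keepdims=True))*f+[cx,cy]
def shot(n,name):
    C=cal(n); im,d=manip.capture(n); cv2.imwrite(f"pics/{name}.png",im[:,:,::-1]); np.savez(f"{name}.npz",im=im,d=d,f=np.array(C[:4]),W=C[4]); return C,im,d
def load(name):
    z=np.load(name+".npz"); return (*z["f"],z["W"]),z["im"],z["d"]
E
python3 -c "
from h import *
shot('top','top0');shot('scene','scene0');s=manip.sense();print(s);print(cal('top')[4],cal('scene')[4],manip.get_calibration('wrist'))"
```

```text
{'clock': 0.1, 'joints': array([-1.36962174e+00,  3.51172476e-01,  1.65233693e+00, -1.46905138e-05,
        1.13907887e+00, -8.46130030e-02]), 'dq': array([-0.00092511, -0.00126197, -0.00029878,  0.00017698,  0.00148747,
       -0.00067524]), 'joint_efforts': array([ 1.46081740e-03, -5.06831789e+01, -2.91875875e+01, -3.02113074e-05,
        2.64980357e-03,  2.38381637e-05]), 'ee_pos': array([ 0.15502547, -0.52748159,  0.30342643]), 'tool_rot': array([ 9.89807481e-01,  1.42411036e-01, -3.56550019e-05, -4.96579713e-04]), 'force': array([ 0.04645168, -0.34643988, -0.38153092]), 'torque': array([0.03212928, 0.01062082, 0.00521639]), 'gripper_force': 0.0, 'width': 0.9982747727074409}
[[-0.02076641 -0.99463246  0.10136583  0.37384623]
 [-0.99978281  0.0204809  -0.00385662  0.00217   ]
 [ 0.00175986 -0.1014239  -0.99484174  1.13511066]
 [ 0.          0.          0.          1.        ]] [[ 0.73764724  0.56119959 -0.37540853  0.92889947]
 [ 0.67517283 -0.60959121  0.41537959 -0.52183899]
 [ 0.00426512 -0.55986925 -0.82856999  1.04427637]
 [ 0.          0.          0.          1.        ]] {'vfov': 66.15162520159124, 'cx': 321.1489412368313, 'cy': 236.64622053192707, 'k1': -0.062013478488409886, 'tool_from_camera': array([[ 2.16012652e-04, -9.52037866e-01, -3.05980154e-01,
         7.86642460e-02],
       [ 9.99999882e-01,  7.27752095e-05,  4.79533947e-04,
         4.14832646e-04],
       [-4.34266706e-04, -3.05980222e-01,  9.52037770e-01,
        -7.00332856e-02],
       [ 0.00000000e+00,  0.00000000e+00,  0.00000000e+00,
         1.00000000e+00]])}
```

View pics/top0.png

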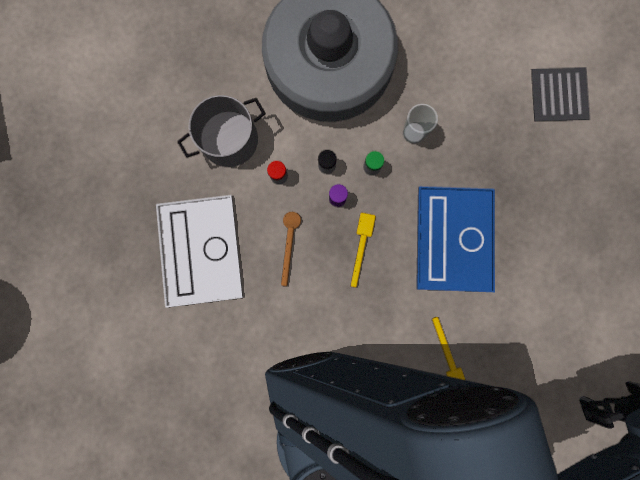

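View pics/scene0.png

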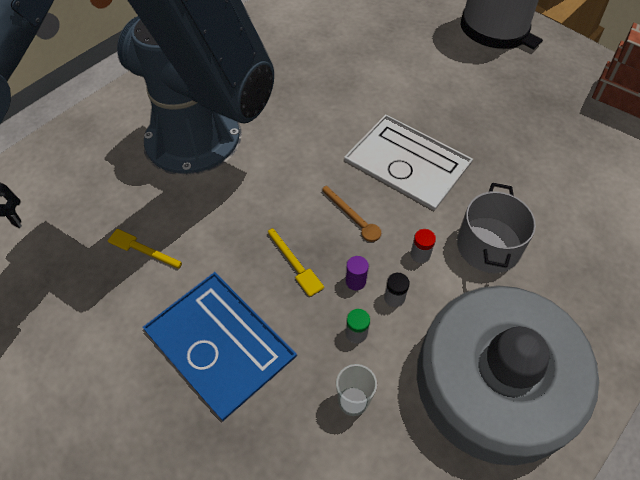

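The top view shows the white tray at (200,250), the blue tray at (456,240), the stirrer at (289,250) and two spatulas. The spatula at (362,250) is farther from the base and the one at (447,350) is nearer. Jars: red (277,171), purple (338,195), black (327,160), green (374,162). The scene view shows the same things. Next I measure in both views.

```bash
cat > m.py <<'E'
from h import *
def blobs(im,lo,hi,amin):
    hsv=cv2.cvtColor(im,cv2.COLOR_RGB2HSV); m=cv2.inRange(hsv,np.array(lo),np.array(hi))
    n,l,s,c=cv2.connectedComponentsWithStats(m); return [(l==i,s[i],c[i]) for i in range(1,n) if s[i][4]>=amin]
R={"yellow":((20,150,120),(32,255,255)),"wood":((8,120,60),(17,220,220)),"red":((0,200,80),(4,255,255)),"green":((55,150,50),(75,255,255)),"purple":((130,120,50),(160,255,255)),"blue":((100,150,60),(118,255,255))}
if __name__=="__main__":
  for n in ("top0","scene0"):
    C,im,d=load(n); print(n)
    for k,(lo,hi) in R.items():
      for m,s,c in blobs(im,lo,hi,60):
        v,u=np.nonzero(m&(d>0)); P=atdepth(C,np.c_[u,v],d[v,u]); z=np.percentile(P[:,2],[10,50,90])
        top=P[P[:,2]>z[2]-.012]; 
        (e,_)=cv2.minEnclosingCircle(top[:,:2].astype(np.float32))
        r=cv2.minAreaRect((P[:,:2]*1000).astype(np.float32))
        print(k,s[:4],s[4],"z",z.round(4),"topc",top.mean(0).round(4),"enc",np.round(e,4),"rect",np.round(r[0],1),np.round(r[1],1),round(r[2],1))
E
python3 m.py
```

```text
top0
yellow [351 213  24  74] 661 z [0.0073 0.0112 0.0147] topc [ 0.4775 -0.0981  0.011 ] enc [ 0.4573 -0.0976] rect [458.2 -93.1] [ 39.  188.2] 76.3
yellow [432 317  16  28] 193 z [0.0093 0.0131 0.0158] topc [ 0.2544 -0.2809  0.0129] enc [ 0.2562 -0.2852] rect [ 255.3 -282.4] [68.8 19.1] 17.4
wood [281 212  20  74] 590 z [0.0076 0.0115 0.0151] topc [0.4813 0.085  0.0115] enc [0.4654 0.0898] rect [465.  81.] [ 43.2 184.5] 87.6
red [268 161  18  18] 252 z [0.0666 0.0696 0.0722] topc [0.6513 0.1091 0.0696] enc [0.652  0.1095] rect [651.7 109.5] [42.5 42.6] 78.5
green [366 152  18  18] 255 z [0.0671 0.0693 0.0717] topc [ 0.6696 -0.1288  0.0694] enc [ 0.6696 -0.1286] rect [ 669.7 -129.1] [41.1 42.2] 86.9
purple [329 185  19  18] 273 z [0.0664 0.0697 0.072 ] topc [ 0.59   -0.0386  0.0695] enc [ 0.5906 -0.0385] rect [589.6 -39. ] [42.4 44. ] 1.7
blue [418 187  77 105] 5688 z [0.0013 0.0042 0.0083] topc [ 0.4797 -0.3445  0.0046] enc [ 0.4814 -0.3339] rect [ 481.5 -333.1] [190.  259.8] 87.4
blue [432 199  11  79] 817 z [0.0013 0.0039 0.0067] topc [ 0.4806 -0.2889  0.0039] enc [ 0.4844 -0.287
[... 1345 characters left out ...]
3] 398 z [0.0663 0.0687 0.071 ] topc [ 0.6689 -0.1293  0.0687] enc [ 0.6681 -0.1299] rect [ 668.7 -129. ] [42.6 44.6] 39.6
purple [347 256  22  34] 580 z [0.0162 0.0668 0.0711] topc [ 0.5895 -0.0394  0.0687] enc [ 0.588  -0.0371] rect [578.4 -21.6] [44.8 85. ] 35.0
blue [143 272 153 148] 8351 z [0.001  0.0037 0.0084] topc [ 0.4818 -0.3423  0.0042] enc [ 0.4779 -0.3317] rect [ 474.  -331.2] [190.2 269.2] 86.6
blue [201 293  72  73] 1188 z [0.001  0.0035 0.0059] topc [ 0.4843 -0.2864  0.0035] enc [ 0.4791 -0.2845] rect [ 478.8 -286.2] [ 28.1 201.1] 86.6
blue [190 343  25  24] 456 z [0.0015 0.0042 0.0069] topc [ 0.475  -0.3713  0.0042] enc [ 0.4747 -0.3711] rect [ 474.3 -370.6] [48.6 49.1] 62.7
```

Both views agree, and the heights fit: lids about 70 mm, tools about 14 mm, tray floor about 4 mm. Next are the tool axes and the white tray marks.

```bash
cat > m2.py <<'E'
from m import *
def axis(C,m,h=0.012):
    v,u=np.nonzero(m); P=atheight(C,np.c_[u,v],h)[:,:2]; return axisP(P)
def axisP(P):
    c=P.mean(0); _,_,V=np.linalg.svd(P-c); a=V[0]*np.sign(V[0][0])
    s=(P-c)@a; L=s.min(); H=s.max()
    # handle part only
    h=P[(s>L+.005)&(s<L+.125)]; c2=h.mean(0); _,_,V=np.linalg.svd(h-c2); a=V[0]*np.sign(V[0][0])
    s=(P-c2)@a; mid=c2+a*(s.min()+s.max())/2
    return mid.round(4),round(np.degrees(np.arctan2(a[1],a[0])),2),round(s.max()-s.min(),4)
def marks(C,im,box,h=0.004,dark=True):
    u0,v0,u1,v1=box; g=cv2.cvtColor(im,cv2.COLOR_RGB2GRAY)[v0:v1,u0:u1]
    m=(g<90) if dark else (g>170); n,l,s,c=cv2.connectedComponentsWithStats(m.astype(np.uint8))
    for i in range(1,n):
        if s[i][4]<60: continue
        v,u=np.nonzero(l==i); P=atheight(C,np.c_[u+u0,v+v0],h)[:,:2]*1000; r=cv2.minAreaRect(P.astype(np.float32))
        print("mark",s[i][4],np.round(r[0],1),np.round(r[1],1),round(r[2],1))
if __name__=="__main__":
  for n,bw,bb in (("top0",(165,203,233,300),(420,190,492,289)),("scene0",(355,124,465,198),(160,280,285,408))):
    C,im,d=load(n); print(n)
    for k in ("yellow","wood"):
      for m,s,c in blobs(im,*R[k],550):
        if c[1]>100: print(k,axis(C,m))
    marks(C,im,bw); marks(C,im,bb,dark=False)
E
python3 m2.py
```

```text
top0
yellow (array([ 0.4576, -0.0934]), np.float64(-13.1), np.float64(0.1869))
wood (array([0.4649, 0.0872]), np.float64(-7.57), np.float64(0.1853))
mark 296 [459.9 355.5] [211.7  39.7] 6.0
mark 89 [470.  270.4] [58.  55.5] 88.8
mark 336 [ 483.5 -288.4] [ 40.3 211.6] 87.3
mark 101 [ 478.3 -374.8] [57.6 58.7] 87.1
scene0
yellow (array([ 0.4555, -0.0922]), np.float64(-13.1), np.float64(0.1917))
wood (array([0.4634, 0.0886]), np.float64(-7.6), np.float64(0.1896))
mark 150 [465.5 406.4] [192.3   9.5] 5.8
mark 261 [456.6 358.6] [212.9  40.9] 5.7
mark 74 [466.5 273.3] [59.2 55.1] 38.5
mark 261 [460.  215.2] [172.5  12.8] 6.1
mark 453 [ 479.8 -286.4] [ 40.5 212.3] 86.9
mark 144 [ 475.  -370.9] [59.  57.4] 43.5
```

```bash
python3 -m jog '[[0.0465,0.067,-0.008,0,0,-0.0137,0],[0.0465,0.067,-0.008,0,0,-0.0137,0],[0.0465,0.067,-0.008,0,0,-0.0137,0],[0.0465,0.067,-0.008,0,0,-0.0137,0],[0.0465,0.067,-0.008,0,0,-0.0137,0],[0.0465,0.067,-0.008,0,0,-0.0137,0],[0.0465,0.067,-0.008,0,0,-0.0137,0],[0.0465,0.067,-0.008,0,0,-0.0137,0],[0.0465,0.067,-0.008,0,0,-0.0137,0],[0.0465,0.067,-0.008,0,0,-0.0137,0],[0.0465,0.067,-0.008,0,0,-0.0137,0],[0.0465,0.067,-0.008,0,0,-0.0137,0]]' 60
python3 -m jog '[[0.046,0.065,-0.005,0,0,0,0.4],[0,0,0,0,0,0,0.4],[0,0,0,0,0,0,0.4],[0,0,0,0,0,0,0.4]]'
cat > st.py <<'E'
from h import *
s=manip.sense();R_=Rn.from_quat(s["tool_rot"]).as_matrix()
print("t",round(s["clock"],2),"pos",s["ee_pos"].round(4),"yaw",round(np.degrees(np.arctan2(R_[1,0],R_[0,0])),2),"z",R_[:,2].round(4),"w",round(s["width"],3),"F",s["force"].round(1),"g",round(s["gripper_force"],1))
E
python3 st.py; python3 - <<'E'
from m2 import *
C,im,d=shot("wrist","w1")
for m,s,c in blobs(im,*R["yellow"],550):
    v,u=np.nonzero(m&(d>0)); P=atdepth(C,np.c_[u,v],d[v,u]); print(s,axis(C,m),axisP(P[:,:2]),np.percentile(P[:,2],[10,50,90]))
E
```

```text
clock: 1.1
ee_pos: [0.4348, -0.1237, 0.2557]
tool_rot: [0.993, -0.116, 0.0, 0.0]
force: [1.0, -1.1, 0.6]
width: 1.0
gripper_force: 0.0
clock: 1.43
ee_pos: [0.4567, -0.0933, 0.2531]
tool_rot: [0.993, -0.115, -0.0, 0.0]
force: [0.4, 0.1, -0.1]
width: 0.604
gripper_force: 0.0
t 1.43 pos [ 0.4567 -0.0933  0.2531] yaw -13.18 z [-8.e-04  0.e+00 -1.e+00] w 0.604 F [ 0.4  0.1 -0.1] g 0.0
[ 297  100   48  211 1903] (array([ 0.4558, -0.0946]), np.float64(-13.17), np.float64(0.1879)) (array([ 0.4558, -0.0946]), np.float64(-13.21), np.float64(0.1884)) [0.00853069 0.01204797 0.01414061]
[527 334  39  68 831] (array([ 0.2386, -0.2854]), np.float64(18.9), np.float64(0.1011)) (array([ 0.2386, -0.2851]), np.float64(18.94), np.float64(0.101)) [0.01249616 0.01360425 0.01458049]
```

View pics/w1.png

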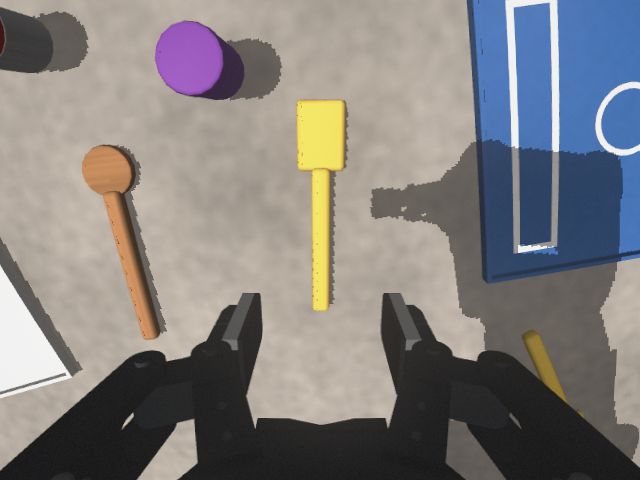

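The wrist view shows the yellow spatula lined up between the fingers, handle running from (321,170) to (321,310). Descend and grip.

```bash
python3 -m jog '[[0,-0.002,-0.075,0,0,0,0.4],[0,0,-0.075,0,0,0,0.4],[0,0,-0.075,0,0,0,0.4],[0,0,-0.07,0,0,0,0.4],[0,0,-0.04,0,0,0,0.4],[0,0,-0.018,0,0,0,0.4],[0,0,0,0,0,0,0.4],[0,0,0,0,0,0,1],[0,0,0,0,0,0,1],[0,0,0,0,0,0,1],[0,0,0,0,0,0,1],[0,0,0,0,0,0,1]]' 60; python3 -m jog '[[0,0,0,0,0,0,1],[0,0,0,0,0,0,1]]'; python3 st.py
```

```text
clock: 2.48
ee_pos: [0.4578, -0.0945, 0.0785]
tool_rot: [0.993, -0.115, 0.001, 0.0]
force: [-3.5, -1.6, 10.0]
width: 0.161
gripper_force: 58.9
clock: 2.65
ee_pos: [0.4577, -0.0945, 0.0785]
tool_rot: [0.993, -0.115, 0.001, 0.0]
force: [-2.5, -2.5, 10.4]
width: 0.157
gripper_force: 58.9
t 2.65 pos [ 0.4577 -0.0945  0.0785] yaw -13.2 z [ 0.0024 -0.001  -1.    ] w 0.157 F [-2.5 -2.5 10.4] g 58.9
```

```bash
python3 -m jog '[[0,0,0.04,0,0,0,1],[0,0,0.06,0,0,0,1],[0.008,-0.06,0.02,0,0,0.01,1],[0.008,-0.065,0,0,0,0.0117,1],[0.008,-0.065,0,0,0,0.0117,1],[0.008,-0.065,0,0,0,0.0117,1],[0.008,-0.065,0,0,0,0.0117,1],[0.008,-0.065,0,0,0,0,1],[0.002,-0.005,0,0,0,0,1],[0,0,0,0,0,0,1],[0,0,0,0,0,0,1],[0,0,0,0,0,0,1]]'; python3 st.py; python3 - <<'E'
from m2 import *
C,im,d=shot("wrist","w2")
for m,s,c in blobs(im,*R["yellow"],550):
    v,u=np.nonzero(m&(d>0)); P=atdepth(C,np.c_[u,v],d[v,u]); print(s,axis(C,m,.07),axisP(P[:,:2]),np.percentile(P[:,2],[10,50,90]))
E
```

```text
clock: 3.65
ee_pos: [0.482, -0.2882, 0.1372]
tool_rot: [1.0, -0.026, -0.0, -0.0]
force: [0.2, 0.6, -0.3]
width: 0.163
gripper_force: 59.3
t 3.65 pos [ 0.482  -0.2882  0.1372] yaw -2.95 z [-1.e-04  2.e-04 -1.e+00] w 0.163 F [ 0.2  0.6 -0.3] g 59.3
[ 267   81  107  344 9406] (array([ 0.4983, -0.2923]), np.float64(-7.35), np.float64(0.1517)) (array([ 0.4993, -0.2924]), np.float64(-7.51), np.float64(0.1505)) [0.06725622 0.07136678 0.0729728 ]
```

View pics/w2.png

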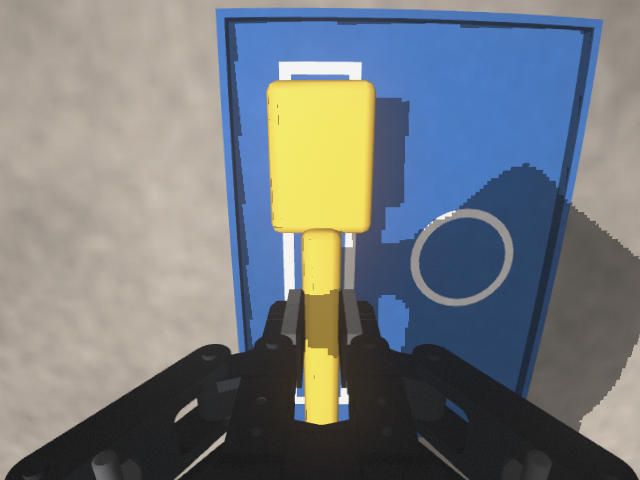

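The spatula is level and lies over the bar: blade (267–375, 81–232), bar end (279–362, 62). Check the centring numerically.

```bash
python3 - <<'E'
from h import *
C,im,d=load("w2")
a=np.radians(-2.95);x=np.array([np.cos(a),np.sin(a)]);y=np.array([-x[1],x[0]])
b=atheight(C,[(279,62),(362,62),(296,403),(347,403)],.004)[:,:2]
t=atheight(C,[(275,81),(368,81),(267,160),(375,160)],.073)[:,:2]
print("bar x",b@x,"y",b@y);print("blade x",t@x,"y",t@y)
print("ring",atheight(C,(462,257),.004), d[100,320],atdepth(C,(320,150),d[150,320]))
E
```

```text
bar x [0.6030839  0.60308641 0.38933106 0.38933385] y [-0.24188469 -0.28417342 -0.24608186 -0.2811904 ]
blade x [0.58748663 0.58749327 0.56078245 0.56078821] y [-0.24764082 -0.2793226  -0.24386773 -0.28275707]
ring [[ 0.47837002 -0.37237596  0.004     ]] 0.13060695 [[ 0.54955725 -0.29160752  0.0673797 ]]
```

```bash
python3 -m jog '[[0.005,0,-0.05,0,0,0,1],[0,0,-0.04,0,0,0,1],[0,0,-0.018,0,0,0,1],[0,0,0,0,0,0,1],[0,0,0,0,0,0,1],[0,0,0,0,0,0,0.6],[0,0,0,0,0,0,0.6],[0,0,0,0,0,0,0.6],[0,0,0,0,0,0,0.6],[0,0,0.04,0,0,0,0.6],[0,0,0.08,0,0,0,0.6],[0,0,0.08,0,0,0,0]]'; python3 -m jog '[[0,0,0.08,0,0,0,0],[0.031,0.072,0.02,0,0,0.0165,0],[0.031,0.072,0.02,0,0,0,0],[0.031,0.072,0.014,0,0,0,0],[0.031,0.072,0,0,0,0,0],[0.031,0.072,0,0,0,0,0],[0.031,0.072,0,0,0,0,0],[0.031,0.072,0,0,0,0,0],[0.031,0.072,0,0,0,0,0],[0.031,0.072,0,0,0,0,0],[0.031,0.072,0,0,0,0,0],[0.023,0.072,0,0,0,0,0]]';python3 -m jog '[[0,0,0,0,0,0,0],[0,0,0,0,0,0,0]]'; python3 st.py; python3 - <<'E'
from m2 import *
C,im,d=shot("wrist","w3")
for m,s,c in blobs(im,*R["red"],550):
    v,u=np.nonzero(m&(d>0)); P=atdepth(C,np.c_[u,v],d[v,u]);T=P[P[:,2]>.064];print(s,cv2.minEnclosingCircle(T[:,:2].astype(np.float32)),np.percentile(P[:,2],[10,50,90]))
C,im,d=shot("top","top1")
for m,s,c in blobs(im,*R["yellow"],550): print(s,axis(C,m,.014))
marks(C,im,(420,190,492,289),dark=False)
E
```

```text
clock: 4.7
ee_pos: [0.4839, -0.2887, 0.1832]
tool_rot: [1.0, -0.026, -0.001, -0.001]
force: [0.2, -0.2, 1.0]
width: 0.524
gripper_force: 0.0
clock: 5.7
ee_pos: [0.6517, 0.1088, 0.25]
tool_rot: [1.0, -0.0, 0.0, 0.0]
force: [0.7, -0.8, 0.4]
width: 1.001
gripper_force: 0.0
clock: 5.87
ee_pos: [0.651, 0.1085, 0.2495]
tool_rot: [1.0, 0.001, -0.0, 0.0]
force: [0.3, 0.1, -0.5]
width: 1.0
gripper_force: 0.0
t 5.87 pos [0.651  0.1085 0.2495] yaw 0.13 z [-5.e-04 -1.e-04 -1.e+00] w 1.0 F [ 0.3  0.1 -0.5] g 0.0
[431 201  16  75 667] (array([ 0.4836, -0.29  ]), np.float64(-3.02), np.float64(0.1867))
[434 319  35  76 659] (array([ 0.1963, -0.2992]), np.float64(16.15), np.float64(0.1837))
mark 688 [ 484.4 -288.5] [ 42.6 214.2] 86.5
mark 212 [ 457.4 -292.2] [ 10.1 129. ] 87.3
mark 148 [ 478.9 -373.8] [60.5 60.7] 69.0
```

View pics/w3.png

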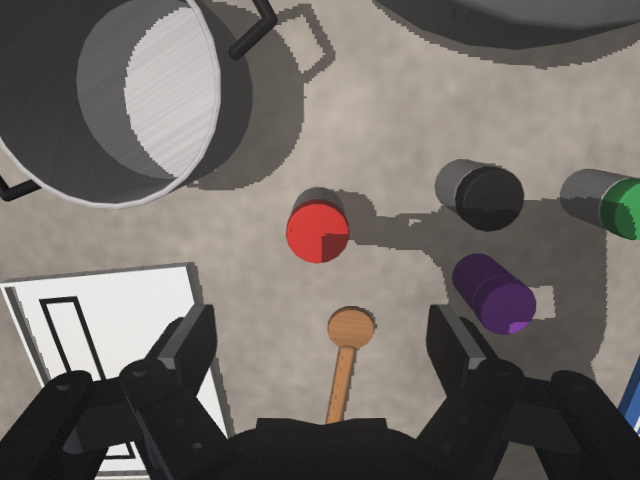

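Spatula is placed centred and aligned. The wrist view shows the red lid at about (318,232), clear of its neighbours.

```bash
sed -i 's/"red":((0,200,80),(4,255,255))/"red":((0,150,70),(5,255,255))/' m.py; python3 - <<'E'
from m2 import *
C,im,d=load("w3")
print(atheight(C,(318,232),.07))
for m,s,c in blobs(im,*R["red"],300):
    v,u=np.nonzero(m&(d>0)); P=atdepth(C,np.c_[u,v],d[v,u]);T=P[P[:,2]>.064];print(s,cv2.minEnclosingCircle(T[:,:2].astype(np.float32)),np.percentile(P[:,2],[10,50,90]))
E
```

```text
[[0.65300703 0.11031882 0.07      ]]
[ 286  202   63   61 2939] ((0.6517115831375122, 0.11137615144252777), 0.022591888904571533) [0.06885252 0.06982425 0.07064879]
```

```bash
python3 -m jog '[[0.002,0.004,-0.07,0,0,0,0],[0,0,-0.07,0,0,0,0],[0,0,-0.07,0,0,0,0],[0,0,-0.06,0,0,0,0],[0,0,-0.035,0,0,0,0],[0,0,0,0,0,0,0],[0,0,0,0,0,0,0.7],[0,0,0,0,0,0,0.7],[0,0,0,0,0,0,0.7],[0,0,0,0,0,0,0.7],[0,0,0,0,0,0,0.7],[0,0,0,0,0,0,0.7]]' 60; python3 st.py
```

```text
clock: 6.97
ee_pos: [0.653, 0.1088, 0.0995]
tool_rot: [1.0, -0.0, 0.002, -0.0]
force: [-1.8, 0.1, 6.1]
width: 0.524
gripper_force: 60.0
t 6.97 pos [0.653  0.1088 0.0995] yaw -0.02 z [ 3.1e-03  1.0e-04 -1.0e+00] w 0.524 F [-1.8  0.1  6.1] g 60.0
```

```bash
python3 -m jog '[[0,0,0.05,0,0,0,0.7],[0,0,0.08,0,0,0,0.7],[0,0,0.078,0,0,0,0.7],[-0.0268,-0.0741,0,0,0,0,0.7],[-0.0268,-0.0741,0,0,0,0,0.7],[-0.0268,-0.0741,0,0,0,0,0.7],[-0.0268,-0.0741,0,0,0,0,0.7],[-0.0268,-0.0741,0,0,0,0,0.7],[-0.0268,-0.0741,0,0,0,0,0.7],[-0.0268,-0.0741,0,0,0,0,0.7],[-0.0268,-0.0741,0,0,0,0,0.7],[-0.0268,-0.0741,0,0,0,0,0.7]]'; python3 -m jog '[[-0.0268,-0.0741,0,0,0,0,0.7],[-0.0268,-0.0741,0,0,0,0,0.7],[-0.0268,-0.0741,0,0,0,0,0.7],[-0.0268,-0.0741,0,0,0,0,0.7],[0,0,0,0,0,0,0.7],[0,0,0,0,0,0,0.7]]';python3 st.py; python3 - <<'E'
from m2 import *
C,im,d=shot("wrist","w4")
for m,s,c in blobs(im,*R["red"],300):
    v,u=np.nonzero(m&(d>0)); P=atdepth(C,np.c_[u,v],d[v,u]);z=np.percentile(P[:,2],90);T=P[P[:,2]>z-.006];print(s,cv2.minEnclosingCircle(T[:,:2].astype(np.float32)),T.mean(0),z)
E
```

```text
clock: 7.97
ee_pos: [0.5306, -0.2263, 0.2025]
tool_rot: [1.0, -0.0, 0.001, 0.0]
force: [1.0, -0.4, -0.9]
width: 0.521
gripper_force: 61.7
clock: 8.47
ee_pos: [0.477, -0.3746, 0.2022]
tool_rot: [1.0, -0.002, 0.0, 0.0]
force: [-0.1, 0.6, -1.5]
width: 0.524
gripper_force: 61.8
t 8.47 pos [ 0.477  -0.3746  0.2022] yaw -0.2 z [ 9.e-04 -9.e-04 -1.e+00] w 0.524 F [-0.1  0.6 -1.5] g 61.8
[  254   299   135   126 13129] ((0.4760148823261261, -0.3754335641860962), 0.0232583936303854) [ 0.47895135 -0.37508147  0.17253628] 0.17341132848247587
```

View pics/w4.png

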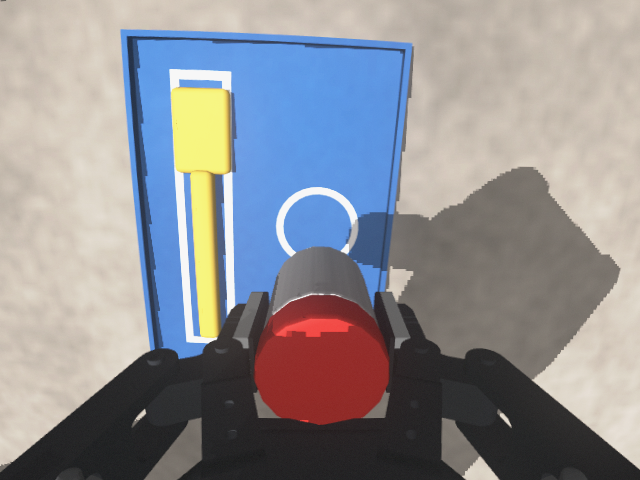

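```bash
python3 - <<'E'
from h import *
C,im,d=load("w4")
P=atheight(C,[(276,228),(359,228),(317.5,186)],.004);print(P,(P[0]+P[1])/2,P[2]-[.031,0,0])
print(atheight(C,[(254,365),(389,365),(321,425)],.1734))
E
```

```text
[[ 0.47681036 -0.34091983  0.004     ]
 [ 0.47658176 -0.40394527  0.004     ]
 [ 0.50878384 -0.37263309  0.004     ]] [ 0.47669606 -0.37243255  0.004     ] [ 0.47778384 -0.37263309  0.004     ]
[[ 0.48091793 -0.35349577  0.1734    ]
 [ 0.48073676 -0.39678189  0.1734    ]
 [ 0.45605391 -0.37488837  0.1734    ]]
```

```bash
python3 -m jog '[[0.001,0.0045,-0.06,0,0,0,0.7],[0,0,-0.06,0,0,0,0.7],[0,0,-0.05,0,0,0,0.7],[0,0,-0.02,0,0,0,0.7],[0,0,-0.006,0,0,0,0.7],[0,0,0,0,0,0,0.7],[0,0,0,0,0,0,0.7]]'; python3 st.py
```

```text
clock: 9.1
ee_pos: [0.4792, -0.37, 0.1044]
tool_rot: [1.0, 0.0, 0.0, 0.0]
force: [0.1, 0.5, -1.0]
width: 0.522
gripper_force: 61.4
t 9.1 pos [ 0.4792 -0.37    0.1044] yaw 0.05 z [ 8.e-04 -7.e-04 -1.e+00] w 0.522 F [ 0.1  0.5 -1. ] g 61.4
```

```bash
python3 -m jog '[[-0.002,-0.004,0,0,0,0,0.7],[0,0,-0.003,0,0,0,0.7],[0,0,0,0,0,0,0.7],[0,0,0,0,0,0,0.7]]'; python3 st.py;  python3 - <<'E'
from m2 import *
for n in("top","wrist"):
  C,im,d=shot(n,n+"5")
  for m,s,c in blobs(im,*R["red"],60):
    v,u=np.nonzero(m&(d>0)); P=atdepth(C,np.c_[u,v],d[v,u]);z=np.percentile(P[:,2],90);T=P[P[:,2]>z-.006];print(n,s,cv2.minEnclosingCircle(T[:,:2].astype(np.float32)),T.mean(0),z)
E
```

```text
clock: 9.43
ee_pos: [0.4778, -0.373, 0.1028]
tool_rot: [1.0, -0.0, 0.001, 0.001]
force: [0.1, 0.8, 5.6]
width: 0.523
gripper_force: 61.5
t 9.43 pos [ 0.4778 -0.373   0.1028] yaw -0.03 z [ 0.0012 -0.0011 -1.    ] w 0.523 F [0.1 0.8 5.6] g 61.5
wrist [  254   301   135   124 12512] ((0.4768901467323303, -0.37329262495040894), 0.022795602679252625) [ 0.47966065 -0.37363574  0.07382352] 0.07464371840990532
```

```bash
python3 -m jog '[[0,0,0.001,0,0,0,0.2],[0,0,0.001,0,0,0,0.2],[0,0,0,0,0,0,0.1],[0,0,0,0,0,0,0],[0,0,0.06,0,0,0,0],[0,0,0.08,0,0,0,0],[0,0,0.08,0,0,0,0],[0,0,0.076,0,0,0,0.4],[-0.002,0.077,0,0,0,-0.0035,0.4],[-0.002,0.077,0,0,0,-0.0035,0.4],[-0.002,0.077,0,0,0,-0.0035,0.4],[-0.002,0.077,0,0,0,-0.0035,0.4]]'; python3 -m jog '[[-0.002,0.077,0,0,0,-0.0035,0.4],[-0.002,0.077,0,0,0,-0.0035,0.4],[-0.003,0.077,0,0,0,-0.0035,0.4],[-0.003,0.077,0,0,0,-0.0035,0.4],[-0.003,0.077,0,0,0,-0.0035,0.4],[-0.003,0.077,0,0,0,-0.0035,0.4],[-0.003,0.077,0,0,0,-0.0035,0.4],[0,0.075,0,0,0,-0.0035,0.4],[0,0,0,0,0,0,0.4],[0,0,0,0,0,0,0.4],[0,0,0,0,0,0,0.4]]'; python3 st.py;  python3 - <<'E'
from m2 import *
C,im,d=shot("top","top6")
for m,s,c in blobs(im,*R["red"],60):
    v,u=np.nonzero(m&(d>0)); P=atdepth(C,np.c_[u,v],d[v,u]);z=np.percentile(P[:,2],90);T=P[P[:,2]>z-.006];print(s,cv2.minEnclosingCircle(T[:,:2].astype(np.float32)),T.mean(0),z)
C,im,d=shot("wrist","w6")
for m,s,c in blobs(im,*R["wood"],700):
    v,u=np.nonzero(m&(d>0)); P=atdepth(C,np.c_[u,v],d[v,u]); print(s,axis(C,m,.012),axisP(P[:,:2]),np.percentile(P[:,2],[10,50,90]))
E
```

```text
clock: 10.53
ee_pos: [0.4729, -0.217, 0.251]
tool_rot: [1.0, -0.023, 0.0, 0.0]
force: [1.4, 0.2, -0.2]
width: 0.601
gripper_force: 0.0
clock: 11.45
ee_pos: [0.4638, 0.0882, 0.2508]
tool_rot: [0.998, -0.066, -0.0, 0.0]
force: [-0.7, -0.8, 0.2]
width: 0.601
gripper_force: 0.0
t 11.45 pos [0.4638 0.0882 0.2508] yaw -7.54 z [-1.e-04 -2.e-04 -1.e+00] w 0.601 F [-0.7 -0.8  0.2] g 0.0
[471 229  20  18 273] ((0.47669944167137146, -0.3737516701221466), 0.02171381004154682) [ 0.47680253 -0.37323157  0.07381517] 0.0760684823357313
[ 292  100   55  211 4779] (array([0.4643, 0.0893]), np.float64(-7.52), np.float64(0.1865)) (array([0.4646, 0.0893]), np.float64(-7.52), np.float64(0.1861)) [0.00933747 0.01204093 0.01436623]
```

View pics/w6.png

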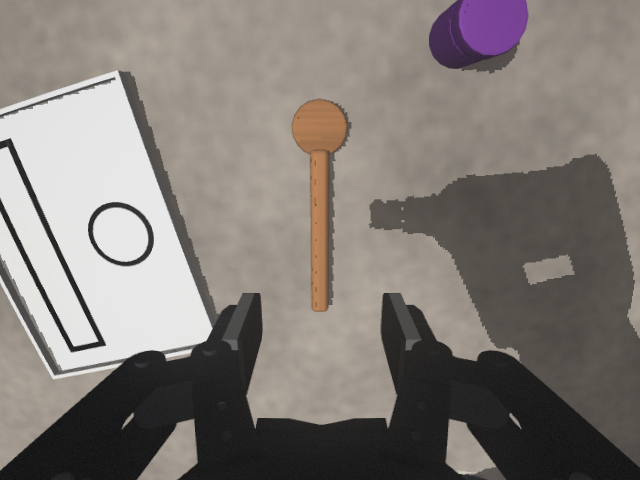

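Red jar is centred on its ring (about 1.5 mm off). The stirrer is lined up at (320,100–311).

```bash
python3 -m jog '[[0.001,0.002,-0.075,0,0,0,0.4],[0,0,-0.075,0,0,0,0.4],[0,0,-0.075,0,0,0,0.4],[0,0,-0.07,0,0,0,0.4],[0,0,-0.035,0,0,0,0.4],[0,0,-0.015,0,0,0,0.4],[0,0,0,0,0,0,0.4],[0,0,0,0,0,0,1],[0,0,0,0,0,0,1],[0,0,0,0,0,0,1],[0,0,0,0,0,0,1],[0,0,0,0,0,0,1]]' 60; python3 -m jog '[[0,0,0,0,0,0,1],[0,0,0,0,0,0,1]]'; python3 -m jog '[[0,0,0.04,0,0,0,1],[0,0,0.06,0,0,0,1],[-0.002,0.075,0.02,0,0,0.01,1],[-0.002,0.077,0,0,0,0.0108,1],[-0.002,0.077,0,0,0,0.0108,1],[-0.002,0.077,0,0,0,0.0108,1],[-0.002,0.077,0,0,0,0.0108,1],[-0.002,0.077,0,0,0,0.0108,1],[0,0.076,0,0,0,0.011,1],[0,0,0,0,0,0,1],[0,0,0,0,0,0,1],[0,0,0,0,0,0,1]]'; python3 st.py; python3 -c "
from h import *
shot('wrist','w7')"
```

```text
clock: 12.55
ee_pos: [0.4651, 0.0894, 0.08]
tool_rot: [0.998, -0.066, 0.001, -0.0]
force: [-1.5, -2.1, 9.2]
width: 0.161
gripper_force: 58.8
clock: 12.72
ee_pos: [0.4651, 0.0894, 0.08]
tool_rot: [0.998, -0.066, 0.001, -0.0]
force: [-1.4, -1.7, 9.4]
width: 0.161
gripper_force: 58.8
clock: 13.72
ee_pos: [0.4582, 0.357, 0.1388]
tool_rot: [0.999, 0.052, 0.0, 0.0]
force: [-0.4, -0.8, -0.8]
width: 0.162
gripper_force: 59.2
t 13.72 pos [0.4582 0.357  0.1388] yaw 5.92 z [ 2.e-04 -1.e-04 -1.e+00] w 0.162 F [-0.4 -0.8 -0.8] g 59.2
```

View pics/w7.png

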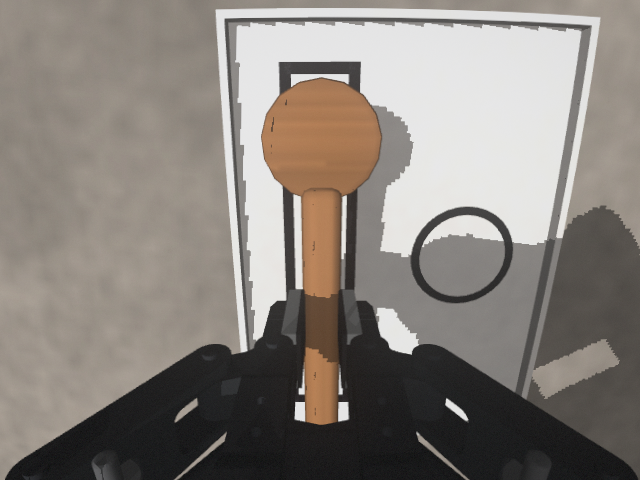

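Stirrer is level over the bar: paddle top edge at (321,78), bar end (279–361,62). Work out the offset.

```bash
python3 - <<'E'
from h import *
C,im,d=load("w7")
a=np.radians(5.92);x=np.array([np.cos(a),np.sin(a)]);y=np.array([-x[1],x[0]])
b=atheight(C,[(279,62),(361,62),(296,400),(347,400)],.004)[:,:2]
z=atdepth(C,(320,130),d[130,320]);h=z[0,2];print(h)
t=atheight(C,[(321,78),(262,138),(382,138)],h)[:,:2]
print("bar x",b@x,"y",b@y);print("paddle x",t@x,"y",t@y)
print("ring",atheight(C,(462,254.5),.004))
E
```

```text
0.06947746482901221
bar x [0.59971646 0.59972185 0.38692505 0.38691746] y [0.32906022 0.28694764 0.32474387 0.28949174]
paddle x [0.58531472 0.56466068 0.56467406] y [0.30749164 0.32919622 0.28504043]
ring [[0.46865288 0.27280957 0.004     ]]
```

```bash
python3 -m jog '[[0.006,0.001,-0.05,0,0,0,1],[0,0,-0.04,0,0,0,1],[0,0,-0.019,0,0,0,1],[0,0,0,0,0,0,1],[0,0,0,0,0,0,1],[0,0,0,0,0,0,0.6],[0,0,0,0,0,0,0.6],[0,0,0,0,0,0,0.6],[0,0,0,0,0,0,0.6],[0,0,0.04,0,0,0,0.6],[0,0,0.08,0,0,0,0.6],[0,0,0.08,0,0,0,0]]'; python3 -m jog '[[0,0,0.08,0,0,0,0],[0.032,-0.0748,0.01,0,0,-0.011,0],[0.032,-0.0748,0.01,0,0,-0.011,0],[0.032,-0.0748,0.01,0,0,-0.011,0],[0.032,-0.0748,0.01,0,0,0,0],[0.032,-0.0748,0.01,0,0,0,0],[0.032,-0.0748,0,0,0,0,0],[0.032,-0.0748,0,0,0,0,0],[0.032,-0.0748,0,0,0,0,0],[0.032,-0.0748,0,0,0,0,0],[0.032,-0.0748,0,0,0,0,0],[0.032,-0.0748,0,0,0,0,0]]';python3 -m jog '[[0.032,-0.0748,0,0,0,0,0],[0.032,-0.0748,0,0,0,0,0],[0,0,0,0,0,0,0],[0,0,0,0,0,0,0],[0,0,0,0,0,0,0]]'; python3 st.py; python3 - <<'E'
from m2 import *
C,im,d=shot("wrist","w8")
for m,s,c in blobs(im,*R["green"],300):
    v,u=np.nonzero(m&(d>0)); P=atdepth(C,np.c_[u,v],d[v,u]);z=np.percentile(P[:,2],90);T=P[P[:,2]>z-.006];print(s,cv2.minEnclosingCircle(T[:,:2].astype(np.float32)),T.mean(0),z)
C,im,d=shot("top","top8")
for m,s,c in blobs(im,*R["wood"],300): print(s,axis(C,m,.014))
marks(C,im,(165,203,233,300))
E
```

```text
clock: 14.77
ee_pos: [0.4607, 0.3575, 0.1842]
tool_rot: [0.999, 0.052, -0.001, 0.001]
force: [0.6, -0.1, 0.5]
width: 0.531
gripper_force: 0.0
clock: 15.77
ee_pos: [0.6377, -0.0555, 0.249]
tool_rot: [1.0, -0.0, 0.0, -0.0]
force: [0.0, 0.2, 0.3]
width: 1.001
gripper_force: 0.0
clock: 16.18
ee_pos: [0.6691, -0.128, 0.2486]
tool_rot: [1.0, -0.0, -0.0, -0.0]
force: [-0.1, 0.7, -0.5]
width: 1.002
gripper_force: 0.0
t 16.18 pos [ 0.6691 -0.128   0.2486] yaw -0.04 z [-7.e-04  4.e-04 -1.e+00] w 1.002 F [-0.1  0.7 -0.5] g 0.0
[170 215  18  69 520] (array([0.4693, 0.3548]), np.float64(5.53), np.float64(0.1702))
mark 1977 [439.8 302.9] [204.8 145.3] 3.5
```

View pics/w8.png

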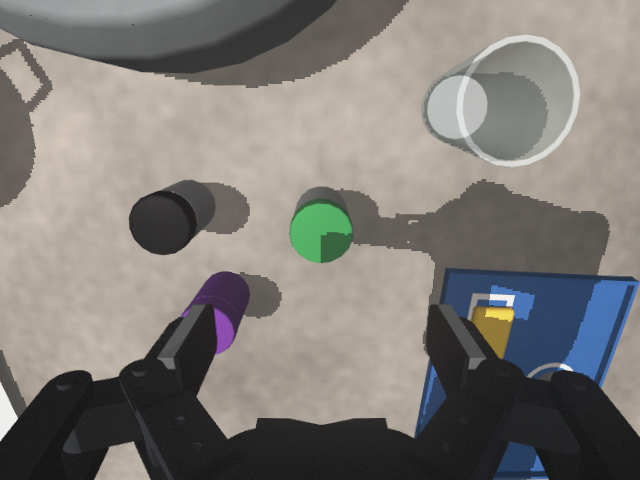

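Green lid is at (321,231), clear of black (163,222) and purple (215,315). Using the red jar's calibration the offset is about +1.5 mm in x and about 0 in y.

```bash
python3 -m jog '[[0.002,0,-0.07,0,0,0,0],[0,0,-0.07,0,0,0,0],[0,0,-0.07,0,0,0,0],[0,0,-0.06,0,0,0,0],[0,0,-0.033,0,0,0,0],[0,0,0,0,0,0,0],[0,0,0,0,0,0,0.7],[0,0,0,0,0,0,0.7],[0,0,0,0,0,0,0.7],[0,0,0,0,0,0,0.7],[0,0,0,0,0,0,0.7],[0,0,0,0,0,0,0.7]]' 60; python3 st.py; python3 - <<'E'
from m2 import *
C,im,d=load("w8"); print(atheight(C,(321,231),.07))
C,im,d=shot("top","top9")
for m,s,c in blobs(im,*R["wood"],300): print(s,axis(C,m,.014))
marks(C,im,(165,203,233,300))
E
```

```text
clock: 17.28
ee_pos: [0.6712, -0.1282, 0.0996]
tool_rot: [1.0, -0.0, 0.002, 0.0]
force: [-0.9, 1.3, 5.9]
width: 0.522
gripper_force: 60.2
t 17.28 pos [ 0.6712 -0.1282  0.0996] yaw -0.02 z [ 3.e-03 -5.e-04 -1.e+00] w 0.522 F [-0.9  1.3  5.9] g 60.2
[[ 0.67202074 -0.12827016  0.07      ]]
[170 215  18  75 570] (array([0.4611, 0.354 ]), np.float64(5.76), np.float64(0.1854))
mark 1427 [451.3 271.2] [219.2  84.6] 0.0
mark 332 [446.7 353.8] [184.1  42.4] 4.6
```

```bash
python3 -m jog '[[0,0,0.05,0,0,0,0.7],[0,0,0.08,0,0,0,0.7],[0,0,0.078,0,0,0,0.7],[-0.0369,0.0729,0,0,0,0,0.7],[-0.0369,0.0729,0,0,0,0,0.7],[-0.0369,0.0729,0,0,0,0,0.7],[-0.0369,0.0729,0,0,0,0,0.7],[-0.0369,0.0729,0,0,0,0,0.7],[-0.0369,0.0729,0,0,0,0,0.7],[-0.0369,0.0729,0,0,0,0,0.7],[-0.0369,0.0729,0,0,0,0,0.7],[-0.0369,0.0729,0,0,0,0,0.7]]'; python3 -m jog '[[-0.0369,0.0729,0,0,0,0,0.7],[-0.0369,0.0729,0,0,0,0,0.7],[0,0,-0.06,0,0,0,0.7],[0,0,-0.06,0,0,0,0.7],[0,0,-0.05,0,0,0,0.7],[0,0,-0.02,0,0,0,0.7],[0,0,0,0,0,0,0.7],[0,0,0,0,0,0,0.7],[0,0,0,0,0,0,0.7],[0,0,0,0,0,0,0.7]]';python3 st.py; python3 - <<'E'
from m2 import *
C,im,d=shot("wrist","w10")
hsv=cv2.cvtColor(im,cv2.COLOR_RGB2HSV); m=cv2.inRange(hsv,np.array((50,80,40)),np.array((80,255,255)))>0
v,u=np.nonzero(m&(d>0)); P=atdepth(C,np.c_[u,v],d[v,u]);z=np.percentile(P[:,2],90);T=P[abs(P[:,2]-z)<.006];print(len(T),cv2.minEnclosingCircle(T[:,:2].astype(np.float32)),T.mean(0),z)
E
```

```text
clock: 18.33
ee_pos: [0.5033, 0.2014, 0.2026]
tool_rot: [1.0, -0.0, 0.001, -0.0]
force: [0.1, 0.0, -1.8]
width: 0.527
gripper_force: 61.4
clock: 19.17
ee_pos: [0.4682, 0.2728, 0.108]
tool_rot: [1.0, -0.0, 0.001, -0.001]
force: [0.1, 0.7, -2.1]
width: 0.523
gripper_force: 61.7
t 19.17 pos [0.4682 0.2728 0.108 ] yaw -0.04 z [ 0.0023  0.001  -1.    ] w 0.523 F [ 0.1  0.7 -2.1] g 61.7
12467 ((0.4668220281600952, 0.27268776297569275), 0.023727215826511383) [0.47049067 0.27243041 0.07812014] 0.07902153944163895
```

View pics/w10.png

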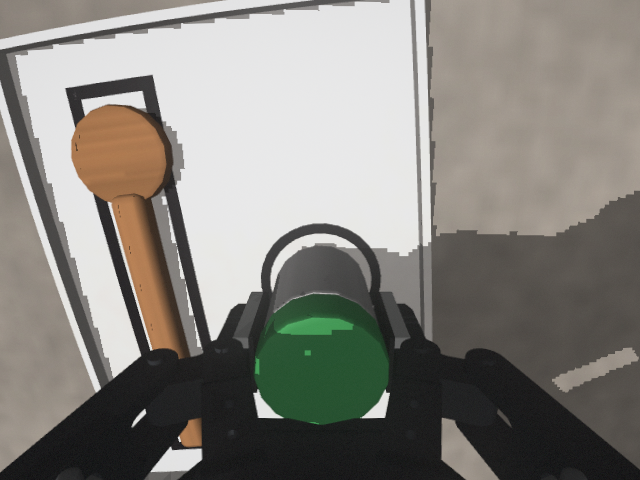

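The jar is centred over the ring, whose outline shows at (262–380, 224). The stirrer lies in its bar. Lower, release and back off.

```bash
python3 -m jog '[[0,0,-0.006,0,0,0,0.7],[0,0,-0.004,0,0,0,0.7],[0,0,0,0,0,0,0.7],[0,0,0,0,0,0,0.7]]'; python3 -m jog '[[0,0,0.001,0,0,0,0.2],[0,0,0,0,0,0,0.2],[0,0,0,0,0,0,0.1],[0,0,0,0,0,0,0],[0,0,0.06,0,0,0,0],[0,0,0.08,0,0,0,0],[0,0,0.08,0,0,0,0],[0,0,0.08,0,0,0,0],[-0.03,-0.07,0.02,0,0,0,0],[-0.03,-0.07,0,0,0,0,0],[-0.03,-0.07,0,0,0,0,0],[-0.03,-0.07,0,0,0,0,0]]'; python3 -m jog '[[-0.03,-0.07,0,0,0,0,0],[-0.01,-0.07,0,0,0,0,0],[0,0,0,0,0,0,0]]'; python3 - <<'E'
from m2 import *
C,im,d=shot("top","topF"); shot("scene","sceneF")
for k in("green","red"):
  for m,s,c in blobs(im,*R[k],60):
    v,u=np.nonzero(m&(d>0)); P=atdepth(C,np.c_[u,v],d[v,u]);z=np.percentile(P[:,2],90);T=P[P[:,2]>z-.006];print(k,cv2.minEnclosingCircle(T[:,:2].astype(np.float32)),T.mean(0),z)
for k in("wood","yellow"):
  for m,s,c in blobs(im,*R[k],300): print(k,s,axis(C,m,.014))
print(manip.sense()["clock"])
cv2.imwrite("pics/F.png",np.hstack([im[90:310,140:500],load("sceneF")[1][100:430,120:480][:220]])[:,:,::-1])
E
```

```text
clock: 19.55
ee_pos: [0.4682, 0.273, 0.1034]
tool_rot: [1.0, -0.0, 0.001, -0.0]
force: [-5.7, -1.4, 22.2]
width: 0.523
gripper_force: 61.7
clock: 20.55
ee_pos: [0.4063, 0.1315, 0.2619]
tool_rot: [1.0, 0.0, 0.0, -0.0]
force: [0.3, -0.8, 0.2]
width: 0.999
gripper_force: 0.0
clock: 20.8
ee_pos: [0.3862, 0.0589, 0.2619]
tool_rot: [1.0, -0.002, -0.0, 0.0]
force: [0.3, -0.9, -0.2]
width: 0.997
gripper_force: 0.0
green ((0.46722424030303955, 0.2698400616645813), 0.02217041328549385) [0.4676101  0.27007262 0.07315092] 0.0758095853162375
red ((0.47640565037727356, -0.3733181059360504), 0.02160170115530491) [ 0.47660279 -0.37317268  0.07379635] 0.07585527097276774
wood [170 215  18  75 570] (array([0.4614, 0.3541]), np.float64(5.85), np.float64(0.186))
yellow [431 201  16  75 658] (array([ 0.4836, -0.2896]), np.float64(-2.54), np.float64(0.1866))
yellow [432 317  37  78 776] (array([ 0.198, -0.298]), np.float64(16.75), np.float64(0.1874))
20.9
```

View pics/topF.png

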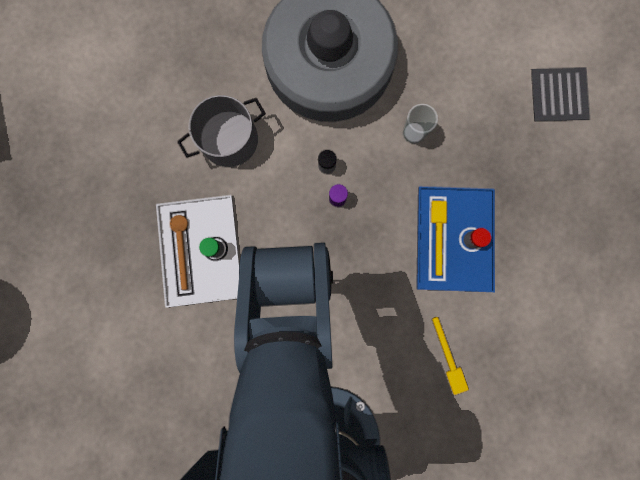

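View pics/sceneF.png

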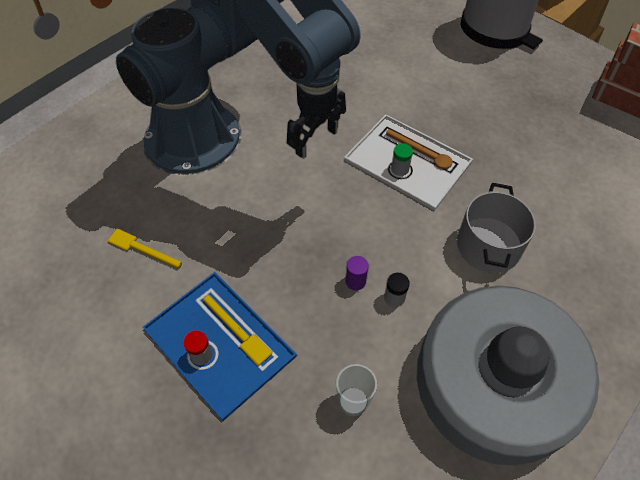

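Both final views show the kits complete. Jars stand upright on their rings (top view: green (209,247), red (481,238)) and the tools lie in their bars. The black jar, purple jar, pot and tumbler have not moved.

```bash
python3 -c "
from workcell import manip
print(manip.finish_job())"
```

```text
the job is handed in; nothing more can be done
None
```

Both kits are made up and handed in at about 21 s: tools lie in their bars and jars stand upright on their rings, all within about 3 mm of centre by the last camera check; the black jar, pot and tumbler were not moved.

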